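# Push the boot and the bellows home in the V-stop

### The job

Two black round rubber parts stand on the table in front of the aluminium V-stop, ready for gluing. Push the short boot along the table into the left-hand notch (seen from the robot) and the tall bellows into the right-hand notch, in either order, each fully home against both faces of its notch and still standing upright. Only push them gently with the fingers, without gripping or lifting them, and leave the jar, the tape roll, the pen light and the punch where they are.

Things in the scene. Friction and masses are not known exactly. Their poses are not given: they have to be found in the camera images.
- short_boot: Short black rubber boot, a round sleeve 63 mm in diameter (radius 31.7) and 43 mm high, about 0.1 kg, standing loose on the table; it acts as a solid cylinder. Origin at the centre of its underside, z up.
- tall_bellows: Tall black ribbed rubber bellows, round, 62 mm in diameter (radius 31) and 66 mm high, about 0.14 kg, standing loose on the table; it acts as a solid cylinder. Origin at the centre of its underside, z up.
- v_stop: Fixed aluminium V-stop, 30 mm high, 262 mm long along its y, no base plate: parts slide into it on the table. Two V notches open towards the robot (-x); its +x points straight into them, +y to the left. Faces at 40 degrees either side of x; mouths 79 mm wide, 2 mm beyond the origin in x; rear of the rail 66 mm beyond it. Origin on the table midway between the seats.
- left_seat (a point): On the table where the centre of the short boot stands when fully home in the left notch: 65 mm to +y of the V-stop's origin. Axes as the V-stop's.
- right_seat (a point): On the table in the right notch, 65 mm to -y of the V-stop's origin: where the centre of a 31.7 mm radius part stands when fully home; the bellows comes to rest about 1 mm beyond it in x. Axes as the V-stop's.
- yellow_jar: Pale jar with a yellow screw cap, 50 mm diameter, 82 mm high, standing to the right; a bystander. Origin at the centre of its underside.
- masking: Cream masking tape roll lying flat on the right, 104 mm diameter, 25 mm high; a bystander. Origin at the centre of its underside.
- pen_light: Black pen light lying on the left, about 130 mm long, 15 mm thick; a bystander. Origin near its middle on the table.
- punch_c: Steel hollow punch lying on the left, about 105 mm long and 18 mm thick; a bystander. Origin near its middle on the table.
Not all that is in view belongs to the job. What is shaped like the short_boot but pink or red is not meant. What is shaped like the tall_bellows but blue is not meant.

How it is judged:
By the outcome, as a careful person would: the job done as asked, in the order asked, and still so for the second after the job is handed in, with the robot touching nothing.
It also fails if it takes over 72 s, if anything falls off the work surface, if the arm or the gripper's body presses on something with over 40 N, if the wrist force passes 120 N, or if a joint passes its speed limit or range.

### The arm

A 6-joint arm with a two-finger parallel gripper is mounted at the origin on a cart in front of the work surface, level with it; the furniture and walls round the work are solid. World frame = base frame: x ahead of the robot, y to its left, z up, the work surface at z = 0. Lengths are in m, angles in rad, forces in N, time in s.
With the tool pointing down it reaches from about 0.275 to 0.85 m from the base axis. Payload 5.2 kg.
Tool frame: the origin (TCP) lies at the centre of the arm's flange, where the gripper is bolted on; the fingertips stand 173 mm ahead of it and the grasp point (between the pads) lies 155 mm ahead of it; z points along the fingers, y is the line along which they close (so a half turn about z gives the same grasp; the last joint's range is limited). The gripper opens to 85 mm and grips with 20 to 120 N. Pads are 22 mm wide; open, the fingers measure 114 mm over their backs; the gripper's body (76 mm by 85 mm) begins 54 mm behind the grasp point. The pads swing forward as they close: fully open they stand 13 mm farther back than shut.
Start: joints at [-1.351, 0.259, 1.535, -0, 1.348, -0.203], TCP at [0.226, -0.502, 0.405] pointing down, gripper open.
Joint ranges: [-3.14, 3.14], [-0.91, 2.08], [0.19, 2.58], [-1.22, 4.36], [0.22, 2.71], [-3.12, 3.12]. Speed limits (rad/s): [2.57, 2.57, 3.14, 3.14, 3.14, 3.14].

### API

Orientations are given as a unit quaternion [x, y, z, w].
In Python, from rig import sensors, optics, ticket gives the robot as it stands.
- The arm moves only by the shell command python3 -m crank 'ROWS' [FORCE]. ROWS is JSON, a list of rows, each a list of 3 entries, a list of its own where there are three numbers: the turn, a rotation vector about the tool's x, y, z in degrees, then the shift along the tool's x, y, z in mm, then the opening, from 0 (shut) to 1 (fully open). In form: [[[rx, ry, rz], [dx, dy, dz], gripper], ...]. A call has 1 to 20 rows; each row is the pose to reach, as a shift and turn from the pose commanded when the call began, along the tool's axes at that moment; what a row does not reach only later rows make up. A row lasts 1/12 s, in which the tool goes at most 41.7 mm and 7.16 degrees, less where a joint would pass 70% of its speed; a pose out of reach is approached as far as the arm can. A call with a gripper value outside its range is refused whole. The fingers move at their own pace and stop on an object; FORCE is the grip in N (left out, the last holds). Time passes only in rows, so rows that repeat a pose let the fingers close. It gives the time, the measured TCP pose, the force, the opening and the grip force at its end, in the units of the state.
- sensors.get_state(): the state, without advancing time (a new reading comes with each control period).
- optics.camera(name): name is "scene" or "top"; returns (picture, depth): 400x640x3 uint8, red, green, blue; 400x640 float32, m along the optical axis (not along the pixel's ray), 0 where there is no reading.
- optics.get_calibration(name): a dict with "fx", "fy", "cx", "cy" (pixels), "D" ([k1, k2, p1, p2, k3] as OpenCV has them; the pictures are not rectified), "cam_to_world" (4x4, takes a point from camera to world coordinates). Camera axes: x right, y up, looking along -z (the intrinsics and any distortion apply to the point x, -y, -z); pixel columns grow to the right and rows downward; lengths in m; the calibration is good to about 2 mm. A picture is of the moment at which its call begins. get_calibration takes no time and is no camera call.
- ticket.close_job(): hands the job in; it is judged then, once.
The state is a dict: "t": time; "joint_pos": joint angles; "dq": joint speeds; "tau": joint torques, N m; "ee_pos": TCP position; "orientation": TCP orientation; "contact_force": force on the tool from outside, world axes, zero at the start; "wrist_torque": the same for the moment, N m; "opening": finger opening in m; "finger_force": force on a finger pad.
Only numpy, scipy, OpenCV 4.12 (cv2) and the standard library are available. Lean on these libraries where they do the work, as an engineer would, in place of code of your own. Each camera call takes 0.05 s, during which the arm holds its last target. There are 200 camera calls.

## Working session

There is one attempt and no reset: what is moved stays moved. The work goes in short steps, Python scripts to look and compute and a shell command to move; the robot and the scene stay as the last step left them, time stands still between calls to the robot, and variables do not carry over. Pictures are saved under pics/ and viewed, at most 10 in all, crops included, and the job is handed in when it is done.

```bash
mkdir -p pics
cat > h.py <<'E'
import numpy as np, cv2
from rig import sensors, optics, ticket
def look(name,fn):
    p,d=optics.camera(name); cv2.imwrite('pics/'+fn+'.png',p[:,:,::-1]); np.save('pics/'+fn+'.npy',d); return p,d
def ray(name,uv):
    c=optics.get_calibration(name); K=np.array([[c['fx'],0,c['cx']],[0,c['fy'],c['cy']],[0,0,1.]])
    q=cv2.undistortPoints(np.array(uv,float).reshape(-1,1,2),K,np.array(c['D'],float)).reshape(-1,2)
    M=np.array(c['cam_to_world']); r=np.c_[q[:,0],-q[:,1],-np.ones(len(q))]
    return M[:3,3],r@M[:3,:3].T
def plane(name,uv,z):
    o,r=ray(name,uv); return o+r*((z-o[2])/r[:,2])[:,None]
def cloud(name,d):
    v,u=np.mgrid[:d.shape[0],:d.shape[1]]
    o,r=ray(name,np.c_[u.ravel(),v.ravel()])
    return (o+r*d.reshape(-1,1)).reshape(*d.shape,3)
E
python3 - <<'E'
from h import *
for n in('top','scene'):
    look(n,n+'0'); c=optics.get_calibration(n); print(n,np.round(c['cam_to_world'],3).tolist(),c['fx'])
s=sensors.get_state(); print(s)
E
```

```text
top [[-0.025, 0.994, -0.105, 0.422], [-1.0, -0.026, -0.008, -0.009], [-0.011, 0.105, 0.994, 1.012], [0.0, 0.0, 0.0, 1.0]] 380.78025078678866
scene [[-0.469, 0.593, -0.655, -0.412], [-0.883, -0.314, 0.348, 0.507], [0.001, 0.741, 0.671, 1.025], [0.0, 0.0, 0.0, 1.0]] 493.21049227900045
{'t': 0.1, 'joint_pos': array([-1.35078456e+00,  2.59261605e-01,  1.53598652e+00, -2.91203022e-05,
        1.34797226e+00, -2.02832583e-01]), 'dq': array([ 0.00139076, -0.00094823, -0.00144288,  0.0027766 ,  0.00064503,
        0.00029768]), 'tau': array([ 2.81033230e-03, -4.46964848e+01, -2.91246861e+01, -1.08851632e-04,
        6.26296154e-03,  1.30991180e-05]), 'ee_pos': array([ 0.22565269, -0.50136495,  0.403957  ]), 'orientation': array([ 9.77732457e-01,  2.09853709e-01, -2.11877463e-05, -8.13716051e-04]), 'contact_force': array([-0.78989786, -0.2787793 ,  0.50339932]), 'wrist_torque': array([0.01618596, 0.02989594, 0.00930694]), 'finger_force': 0.0, 'opening': 0.08577264279962736}
```

View pics/top0.png

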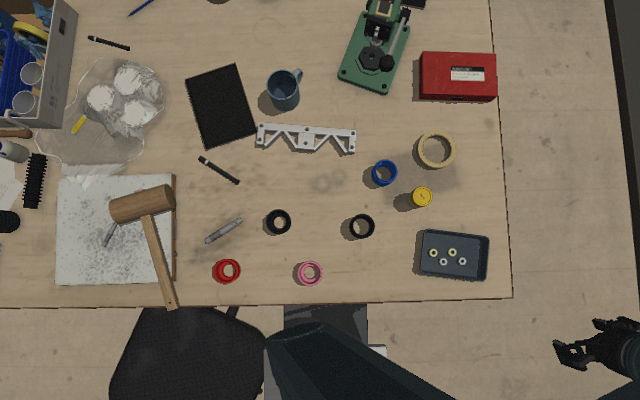

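View pics/scene0.png

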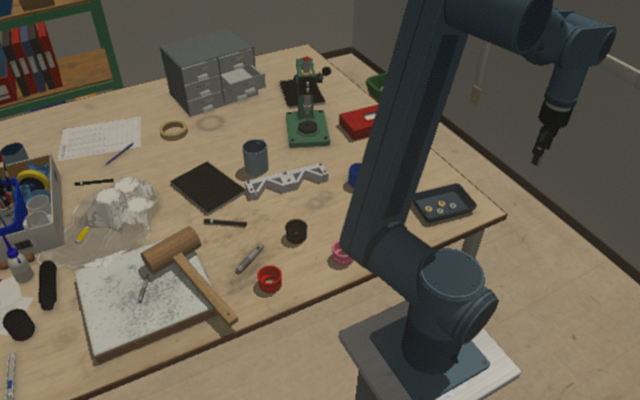

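The top view shows the white V-stop at about (306,138), black parts at (278,222) and (361,226), the blue decoy at (384,172), jar (422,197), tape (436,150), pen light (218,170) and punch (223,231). The scene view shows the left black part at (296,231); the arm hides the other one.

Run:
```python
from h import *
p=cv2.imread('pics/top0.png'); d=np.load('pics/top0.npy'); P=cloud('top',d)
g=p.max(2)
for n,(u,v) in dict(L=(278,222),R=(361,226),jar=(422,197),blue=(384,172),tape=(436,150)).items():
    w=P[v-26:v+27,u-26:u+27].reshape(-1,3); w=w[(w[:,2]>.012)&(w[:,2]<.12)]
    zt=np.percentile(w[:,2],95); t=w[w[:,2]>zt-.008]
    (c,r)=cv2.minEnclosingCircle(t[:,:2].astype(np.float32)); print(n,len(w),zt,np.round(c,4),round(r,4))
w=P[110:165,245:365]; m=(w[:,:,2]>.022)&(w[:,:,2]<.04)
t=w[m]; print(len(t),np.median(t[:,2]),'table z',np.median(P[150:160,270:330,2]))
# bright mask too
m2=(p[110:165,245:365].min(2)>170)
m2=cv2.morphologyEx(m2.astype(np.uint8),cv2.MORPH_OPEN,np.ones((2,2)))
n,l,s,_=cv2.connectedComponentsWithStats(m2); k=1+s[1:,4].argmax(); print(s[k])
v,u=np.nonzero(l==k); q=plane('top',np.c_[u+245,v+110],.03)
for a in(t[:,:2],q[:,:2]):
    (c,wh,an)=cv2.minAreaRect(a.astype(np.float32)); print(np.round(c,4),np.round(wh,4),an)
    b=cv2.boxPoints((c,wh,an)); print(np.round(b,4).tolist())
cv2.imwrite('pics/crop1.png',cv2.resize(p[105:255,190:390],None,fx=4,fy=4,interpolation=cv2.INTER_CUBIC))
```

```text
L 369 0.045453556260657654 [0.4799 0.11  ] 0.0317
R 280 0.06717888007533057 [ 0.4624 -0.1023] 0.0306
jar 425 0.08459942612576647 [ 0.5307 -0.2509] 0.0255
blue 382 0.06685853098125194 [ 0.5771 -0.1869] 0.0607
tape 599 0.0279785283298333 [ 0.6624 -0.3115] 0.0517
1545 0.030858937060135982 table z 0.0009691211270017597
[110  26   2   2   4]
[0.7017 0.0346] [0.2625 0.0657] 83.69414520263672
[[0.654699981212616, -0.09229999780654907], [0.7200000286102295, -0.09950000047683716], [0.7487999796867371, 0.1615000069141388], [0.6834999918937683, 0.16869999468326569]]
[ 0.6988 -0.0974] [0.0026 0.0027] 87.92961883544922
[[0.6973999738693237, -0.09870000183582306], [0.7002000212669373, -0.09880000352859497], [0.7002999782562256, -0.09619999676942825], [0.6974999904632568, -0.09610000252723694]]
```

View pics/crop1.png

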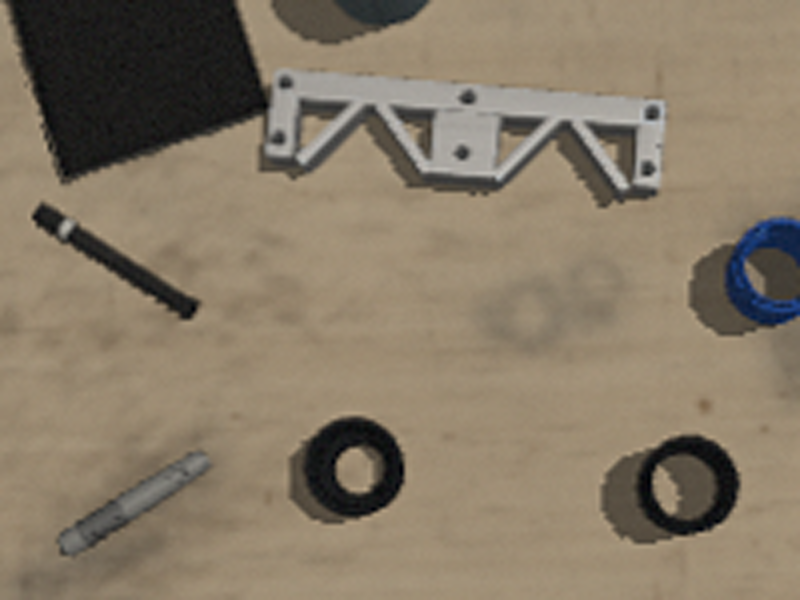

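The left part is 45 mm high, so it is the short boot, at (0.480, 0.110). The right part is 67 mm high, so it is the bellows, at (0.462, -0.102). The V-stop's measured rectangle of 262 x 66 mm matches the given size. That puts its yaw at about -6.3° and its origin at (0.668, 0.038). The left seat is then at (0.675, 0.103), and the bellows' target is (0.662, -0.026).

The fingers will be part closed to cradle each part. First I go behind the bellows.

```bash
python3 -m crank '[[[0,0,0],[304,-267,60],0.42],[[0,0,0],[304,-267,60],0.42],[[0,0,0],[304,-267,60],0.42],[[0,0,0],[304,-267,60],0.42],[[0,0,0],[304,-267,60],0.42],[[0,0,0],[304,-267,60],0.42],[[0,0,0],[304,-267,60],0.42],[[0,0,0],[304,-267,60],0.42],[[0,0,0],[304,-267,60],0.42],[[0,0,0],[304,-267,60],0.42],[[0,0,0],[304,-267,60],0.42],[[0,0,0],[304,-267,130],0.42],[[0,0,0],[304,-267,150],0.42],[[0,0,0],[304,-267,170],0.42],[[0,0,0],[304,-267,190],0.42],[[0,0,0],[304,-267,205],0.42],[[0,0,0],[304,-267,219],0.42],[[0,0,0],[304,-267,219],0.42],[[0,0,0],[304,-267,219],0.42]]'
python3 - <<'E'
from h import *
p,d=look('top','top1'); cv2.imwrite('pics/crop2.png',cv2.resize(p[105:305,190:430],None,fx=3,fy=3,interpolation=cv2.INTER_CUBIC))
E
```

```text
t: 1.68
ee_pos: [0.393, -0.1336, 0.1853]
orientation: [0.978, 0.21, -0.001, -0.001]
contact_force: [0.4, -1.0, -0.4]
opening: 0.036
finger_force: 0.0
```

View pics/crop2.png

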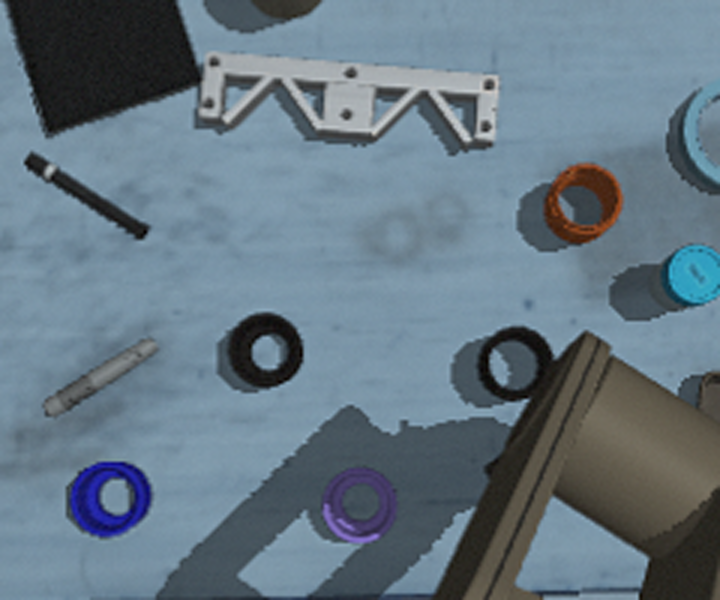

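The bellows and boot are still at crop (515,363) and (265,350), and the gripper is down behind the bellows (the display has red and blue swapped). Next I push slowly along tool x.

```bash
python3 -m crank '[[[0,0,0],[12,0,0],0.42],[[0,0,0],[24,0,0],0.42],[[0,0,0],[32,0,0],0.42],[[0,0,0],[36,0,0],0.42],[[0,0,0],[40,0,0],0.42],[[0,0,0],[44,0,0],0.42],[[0,0,0],[48,0,0],0.42],[[0,0,0],[54,0,0],0.42],[[0,0,0],[60,0,0],0.42],[[0,0,0],[66,0,0],0.42],[[0,0,0],[72,0,0],0.42],[[0,0,0],[78,0,0],0.42],[[0,0,0],[84,0,0],0.42],[[0,0,0],[90,0,0],0.42],[[0,0,0],[96,0,0],0.42],[[0,0,0],[102,0,0],0.42],[[0,0,0],[106,0,0],0.42],[[0,0,0],[109,0,0],0.42],[[0,0,0],[110,0,0],0.42]]'
cat > meas.py <<'E'
from h import *
import sys
p,d=look('top',sys.argv[1]); P=cloud('top',d); S=sensors.get_state(); e=S['ee_pos']
cv2.imwrite('pics/'+sys.argv[1]+'c.png',cv2.resize(p[105:305,190:430,::-1],None,fx=3,fy=3,interpolation=cv2.INTER_CUBIC))
dark=p.max(2)<70
for n,h in(('boot',.045),('bellows',.067)):
    m=dark&(abs(P[:,:,2]-h)<.007)&(P[:,:,0]>.4)&(P[:,:,0]<.72)&(abs(P[:,:,1]-.02)<.18)
    k,l,s,_=cv2.connectedComponentsWithStats(m.astype(np.uint8))
    for i in range(1,k):
        if s[i,4]>60:
            t=P[l==i]; c,r=cv2.minEnclosingCircle(t[:,:2].astype(np.float32)); print(n,s[i,4],np.round(c,4),round(r,4))
print(e,S['contact_force'])
E
python3 meas.py t2
```

```text
t: 3.32
ee_pos: [0.4941, -0.088, 0.1857]
orientation: [0.978, 0.21, 0.0, 0.0]
contact_force: [-0.2, 0.6, 0.3]
opening: 0.0358
finger_force: 0.0
boot 162 [0.4799 0.11  ] 0.0316
[ 0.49400851 -0.08804748  0.18567092] [-1.62740806  0.48903263  0.14498774]
```

View pics/t2c.png

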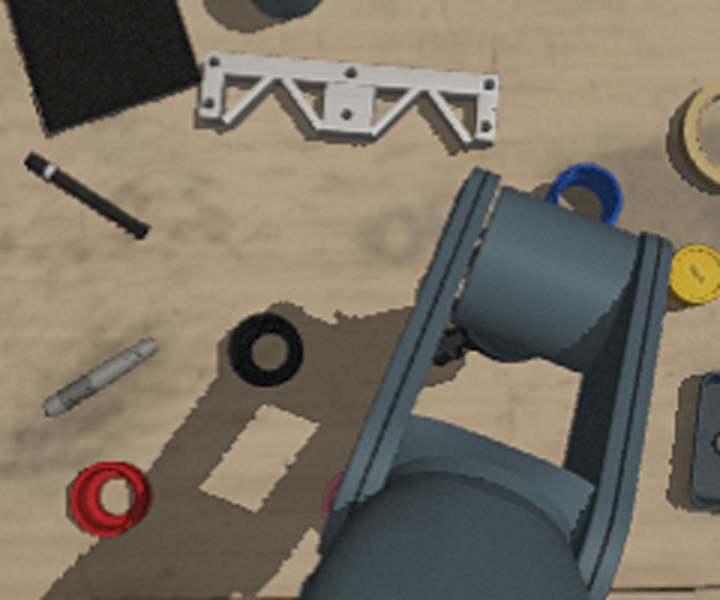

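The arm hides the bellows from above, the blue decoy is untouched and the boot has not moved. I'll keep pushing, then look with the scene camera.

```bash
python3 -m crank '[[[0,0,0],[3,0,0],0.42],[[0,0,0],[8,0,0],0.42],[[0,0,0],[14,0,0],0.42],[[0,0,0],[20,0,0],0.42],[[0,0,0],[26,0,0],0.42],[[0,0,0],[32,0,0],0.42],[[0,0,0],[38,0,0],0.42],[[0,0,0],[44,0,0],0.42],[[0,0,0],[50,0,0],0.42],[[0,0,0],[56,0,0],0.42],[[0,0,0],[62,0,0],0.42],[[0,0,0],[68,0,0],0.42],[[0,0,0],[72,0,0],0.42],[[0,0,0],[75,0,0],0.42],[[0,0,0],[76,0,0],0.42]]'
python3 meas.py t3
python3 - <<'E'
from h import *
p,d=look('scene','s3'); cv2.imwrite('pics/s3c.png',cv2.resize(p[130:290,200:440,::-1],None,fx=3,fy=3,interpolation=cv2.INTER_CUBIC))
E
```

```text
t: 4.62
ee_pos: [0.5634, -0.0568, 0.1857]
orientation: [0.978, 0.21, 0.0, 0.0]
contact_force: [-1.1, -1.0, -0.2]
opening: 0.0356
finger_force: 0.0
boot 126 [0.4797 0.1098] 0.0316
[ 0.56331358 -0.056836    0.18567094] [-0.12781824 -0.1534083  -0.52708329]
```

View pics/s3c.png

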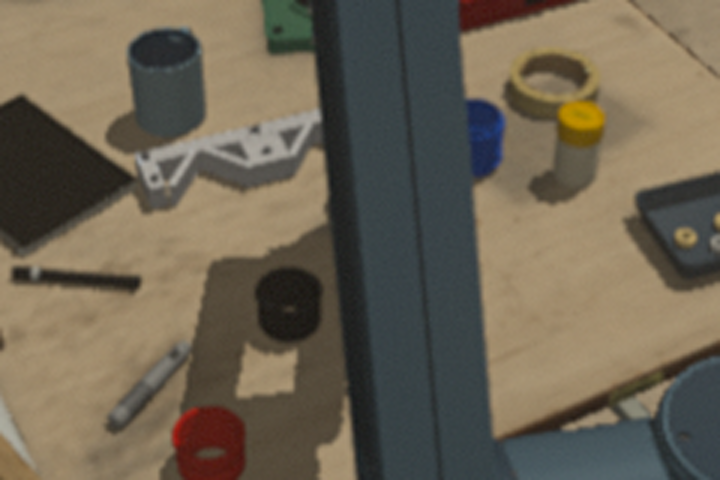

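The arm hides the bellows here too, but its old spot is empty, so it has moved. I'll back off to the right, look once, and come back at notch yaw.

```bash
python3 -m crank '[[[0,0,0],[-20,0,0],0.42],[[0,0,0],[-50,0,0],0.42],[[0,0,0],[-60,0,-40],0.42],[[0,0,0],[-60,0,-80],0.42],[[0,0,0],[-150,170,-110],0.42],[[0,0,0],[-150,170,-110],0.42],[[0,0,0],[-150,170,-110],0.42],[[0,0,0],[-150,170,-110],0.42],[[0,0,0],[-150,170,-110],0.42],[[0,0,0],[-150,170,-110],0.42]]'
python3 meas.py t4
```

```text
t: 5.55
ee_pos: [0.4956, -0.2794, 0.2971]
orientation: [0.978, 0.207, 0.001, 0.003]
contact_force: [1.0, 0.3, 0.5]
opening: 0.0357
finger_force: 0.0
boot 150 [0.4795 0.11  ] 0.0313
bellows 75 [ 0.5982 -0.0412] 0.0294
[ 0.49549109 -0.27666148  0.29625133] [ 0.4046756   0.39695401 -0.61397088]
```

View pics/t4c.png

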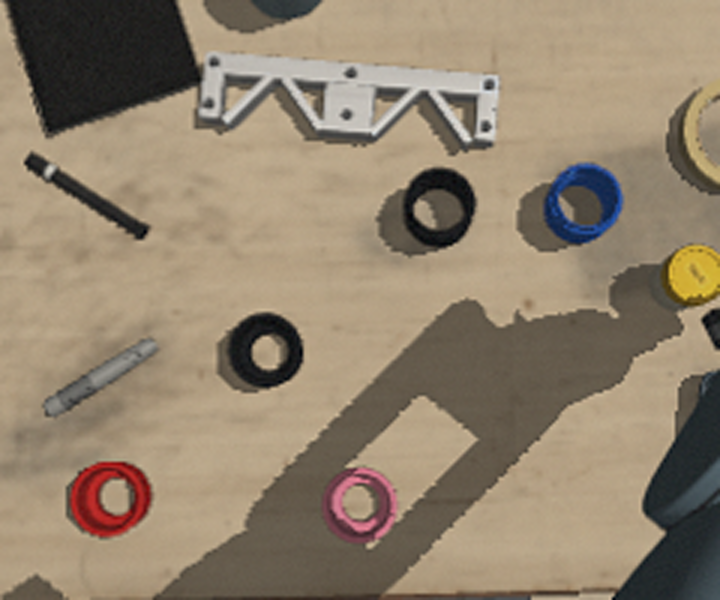

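The bellows is upright at (0.598, -0.041), within 2 mm of the predicted position. I'll re-approach at yaw 0 and push the last 66 mm.

```bash
python3 -m crank '[[[0,0,7],[129,-197,0],0.42],[[0,0,14],[129,-197,0],0.42],[[0,0,21],[129,-197,0],0.42],[[0,0,24.2],[129,-197,0],0.42],[[0,0,24.2],[129,-197,0],0.42],[[0,0,24.2],[129,-197,0],0.42],[[0,0,24.2],[129,-197,0],0.42],[[0,0,24.2],[129,-197,0],0.42],[[0,0,24.2],[129,-197,0],0.42],[[0,0,24.2],[129,-197,30],0.42],[[0,0,24.2],[129,-197,60],0.42],[[0,0,24.2],[129,-197,85],0.42],[[0,0,24.2],[129,-197,100],0.42],[[0,0,24.2],[129,-197,110],0.42],[[0,0,24.2],[129,-197,110],0.42],[[0,0,24.2],[129,-197,110],0.42]]'
```

```text
t: 6.93
ee_pos: [0.5328, -0.0419, 0.1857]
orientation: [1.0, -0.0, -0.0, -0.0]
contact_force: [0.1, -0.3, 0.8]
opening: 0.0358
finger_force: 0.0
```

```bash
python3 -m crank '[[[0,0,0],[8,0,0],0.42],[[0,0,0],[16,0,0],0.42],[[0,0,0],[22,0,0],0.42],[[0,0,0],[26,0,0],0.42],[[0,0,0],[30,0,0],0.42],[[0,0,0],[35,-2,0],0.42],[[0,0,0],[40,-4,0],0.42],[[0,0,0],[45,-6,0],0.42],[[0,0,0],[50,-8,0],0.42],[[0,0,0],[55,-10,0],0.42],[[0,0,0],[60,-12,0],0.42],[[0,0,0],[65,-14,0],0.42],[[0,0,0],[70,-15,0],0.42],[[0,0,0],[75,-15,0],0.42],[[0,0,0],[79,-15,0],0.42],[[0,0,0],[83,-15,0],0.42],[[0,0,0],[86,-15,0],0.42],[[0,0,0],[88,-15,0],0.42]]'
```

```text
t: 8.43
ee_pos: [0.6211, -0.0261, 0.1857]
orientation: [1.0, 0.0, -0.0, 0.0]
contact_force: [-3.0, -0.7, 1.8]
opening: 0.0355
finger_force: 0.0
```

```bash
for i in 1 2; do python3 -m crank '[[[0,0,0],[1,0,0],0.42],[[0,0,0],[1,0,0],0.42],[[0,0,0],[2,0,0],0.42],[[0,0,0],[2,0,0],0.42]]' | egrep 'ee_pos|contact'; done
```

```text
ee_pos: [0.6221, -0.0263, 0.1856]
contact_force: [-3.9, -1.8, 3.0]
ee_pos: [0.6231, -0.0264, 0.1855]
contact_force: [-9.3, -3.5, 4.7]
```

```bash
python3 -m crank '[[[0,0,0],[1,0,0],0.42],[[0,0,0],[2,0,0],0.42],[[0,0,0],[2,0,0],0.42]]' | egrep 'ee_pos|contact'
python3 -m crank '[[[0,0,0],[-10,0,0],0.42],[[0,0,0],[-30,0,0],0.42],[[0,0,0],[-50,0,-20],0.42],[[0,0,0],[-60,0,-60],0.42],[[0,0,0],[-80,40,-110],0.42],[[0,0,0],[-150,220,-110],0.42],[[0,0,0],[-150,220,-110],0.42],[[0,0,0],[-150,220,-110],0.42],[[0,0,0],[-150,220,-110],0.42],[[0,0,0],[-150,220,-110],0.42],[[0,0,0],[-150,220,-110],0.42],[[0,0,0],[-150,220,-110],0.42]]'
python3 meas.py t5
python3 - <<'E'
import cv2
p=cv2.imread('pics/t5.png'); cv2.imwrite('pics/t5c.png',cv2.resize(p[115:165,245:365],None,fx=6,fy=6,interpolation=cv2.INTER_CUBIC))
E
```

```text
ee_pos: [0.6238, -0.0265, 0.1854]
contact_force: [-14.8, -3.8, 9.9]
t: 10.35
ee_pos: [0.4762, -0.2485, 0.2962]
orientation: [1.0, -0.002, 0.001, 0.001]
contact_force: [0.0, 0.6, -0.4]
opening: 0.0359
finger_force: 0.0
boot 150 [0.4791 0.1097] 0.0311
bellows 77 [ 0.659 -0.027] 0.0299
[ 0.47659965 -0.24677954  0.29582978] [ 1.00301969 -0.74994939 -0.73098237]
```

View pics/t5c.png

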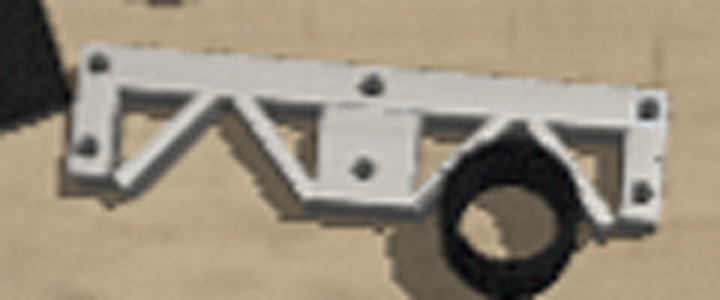

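The bellows stands in the right notch at crop (510,220), touching or almost touching both faces. To be sure it is home, I'll give it one push along the notch axis with closed fingers, which doesn't constrain it sideways.

```bash
python3 -m crank '[[[0,0,6.3],[114,-227,0],0],[[0,0,6.3],[114,-227,0],0],[[0,0,6.3],[114,-227,0],0],[[0,0,6.3],[114,-227,0],0],[[0,0,6.3],[114,-227,0],0],[[0,0,6.3],[114,-227,0],0],[[0,0,6.3],[114,-227,0],0],[[0,0,6.3],[114,-227,0],0],[[0,0,6.3],[114,-227,30],0],[[0,0,6.3],[114,-227,60],0],[[0,0,6.3],[114,-227,85],0],[[0,0,6.3],[114,-227,105],0],[[0,0,6.3],[114,-227,108],0],[[0,0,6.3],[114,-227,108],0]]'
for i in 1; do python3 -m crank '[[[0,0,0],[6,0,0],0],[[0,0,0],[12,0,0],0],[[0,0,0],[17,0,0],0],[[0,0,0],[20,0,0],0],[[0,0,0],[22,0,0],0],[[0,0,0],[23,0,0],0],[[0,0,0],[24,0,0],0],[[0,0,0],[25,0,0],0]]'; done
for i in 1 2 3; do python3 -m crank '[[[0,0,0],[1,0,0],0],[[0,0,0],[1,0,0],0],[[0,0,0],[2,0,0],0],[[0,0,0],[2,0,0],0]]'| egrep 'ee_pos|contact'; done
```

```text
t: 11.57
ee_pos: [0.5897, -0.0191, 0.1863]
orientation: [0.998, -0.055, -0.002, -0.0]
contact_force: [0.7, -0.4, 0.8]
opening: 0.0001
finger_force: 0.0
t: 12.23
ee_pos: [0.615, -0.0216, 0.1876]
orientation: [0.999, -0.055, -0.001, -0.0]
contact_force: [-4.1, -0.2, 1.9]
opening: -0.0004
finger_force: 0.0
ee_pos: [0.6158, -0.0216, 0.1869]
contact_force: [-7.0, -0.8, 1.1]
ee_pos: [0.6166, -0.0217, 0.1864]
contact_force: [-11.8, 1.2, 2.5]
ee_pos: [0.6174, -0.0217, 0.1859]
contact_force: [-14.5, -0.5, 4.6]
```

The force is purely along the notch axis, about 14 N, so the bellows is home. Next is the boot.

```bash
python3 -m crank '[[[0,0,0],[-15,0,0],0],[[0,0,0],[-40,0,0],0],[[0,0,0],[-55,0,-30],0.42],[[0,0,0],[-60,0,-70],0.42],[[0,0,0],[-228,-116,-90],0.42],[[0,0,0],[-228,-116,-90],0.42],[[0,0,0],[-228,-116,-90],0.42],[[0,0,0],[-228,-116,-90],0.42],[[0,0,0],[-228,-116,-90],0.42],[[0,0,0],[-228,-116,-90],0.42],[[0,0,0],[-228,-116,-90],0.42],[[0,0,0],[-228,-116,-60],0.42],[[0,0,0],[-228,-116,-30],0.42],[[0,0,0],[-228,-116,-10],0.42],[[0,0,0],[-228,-116,2],0.42],[[0,0,0],[-228,-116,2],0.42],[[0,0,0],[-228,-116,2],0.42]]'
python3 meas.py t6
```

```text
t: 14.65
ee_pos: [0.4085, 0.1173, 0.1853]
orientation: [0.998, -0.055, -0.0, 0.0]
contact_force: [0.5, -0.2, 0.0]
opening: 0.0362
finger_force: 0.0
boot 103 [0.4793 0.1103] 0.0315
bellows 87 [ 0.659  -0.0266] 0.0299
[0.40878243 0.11736199 0.1859647 ] [ 0.44938414 -0.37171546 -0.64742069]
```

```bash
python3 -m crank '[[[0,0,0],[12,0,0],0.42],[[0,0,0],[22,0,0],0.42],[[0,0,0],[28,0,0],0.42],[[0,0,0],[32,0,0],0.42],[[0,0,0],[36,0,0],0.42],[[0,0,0],[40,0,0],0.42],[[0,0,0],[46,-1,0],0.42],[[0,0,0],[52,-2,0],0.42],[[0,0,0],[58,-3,0],0.42],[[0,0,0],[64,-4,0],0.42],[[0,0,0],[70,-5,0],0.42],[[0,0,0],[76,-6,0],0.42],[[0,0,0],[82,-7,0],0.42],[[0,0,0],[88,-8,0],0.42],[[0,0,0],[94,-9,0],0.42],[[0,0,0],[100,-10,0],0.42],[[0,0,0],[106,-11,0],0.42],[[0,0,0],[112,-12,0],0.42],[[0,0,0],[118,-13,0],0.42],[[0,0,0],[124,-14,0],0.42]]'
python3 -m crank '[[[0,0,0],[6,0,0],0.42],[[0,0,0],[12,0,0],0.42],[[0,0,0],[18,0,0],0.42],[[0,0,0],[24,0,0],0.42],[[0,0,0],[30,0,0],0.42],[[0,0,0],[36,0,0],0.42],[[0,0,0],[42,0,0],0.42],[[0,0,0],[48,0,0],0.42],[[0,0,0],[54,0,0],0.42],[[0,0,0],[60,0,0],0.42],[[0,0,0],[66,0,0],0.42],[[0,0,0],[72,0,0],0.42],[[0,0,0],[77,0,0],0.42],[[0,0,0],[82,0,0],0.42],[[0,0,0],[86,0,0],0.42],[[0,0,0],[90,0,0],0.42],[[0,0,0],[93,0,0],0.42],[[0,0,0],[95,0,0],0.42],[[0,0,0],[97,0,0],0.42],[[0,0,0],[98,0,0],0.42]]'
python3 meas.py t7
```

```text
t: 16.37
ee_pos: [0.533, 0.1182, 0.1857]
orientation: [0.999, -0.055, 0.0, 0.0]
contact_force: [0.3, -0.6, 0.9]
opening: 0.036
finger_force: 0.4
t: 18.03
ee_pos: [0.63, 0.1075, 0.1857]
orientation: [0.999, -0.055, 0.0, -0.0]
contact_force: [-1.3, 0.6, 0.4]
opening: 0.0359
finger_force: 0.4
bellows 91 [ 0.6595 -0.0269] 0.0302
[0.63005235 0.10746593 0.18571418] [-0.14325175  0.14019522 -0.38630189]
```

```bash
for i in 1 2 3 4; do python3 -m crank '[[[0,0,0],[1,0,0],0.42],[[0,0,0],[1,0,0],0.42],[[0,0,0],[2,0,0],0.42],[[0,0,0],[2,0,0],0.42]]' | egrep 'ee_pos|contact'; done
```

```text
ee_pos: [0.6319, 0.1073, 0.1857]
contact_force: [-1.3, -0.4, 0.5]
ee_pos: [0.634, 0.107, 0.1858]
contact_force: [-0.8, -0.2, -0.1]
ee_pos: [0.6353, 0.1068, 0.1856]
contact_force: [-4.1, -0.8, 2.2]
ee_pos: [0.6361, 0.1067, 0.1854]
contact_force: [-8.7, -0.6, 5.5]
```

The boot made contact. I'll finish the same way, with a closed-finger push along the axis, then clear off and look.

```bash
python3 -m crank '[[[0,0,0],[-12,0,0],0.42],[[0,0,0],[-25,0,0],0.42],[[0,0,0],[-25,0,0],0],[[0,0,0],[-25,0,0],0],[[0,0,0],[-25,0,0],0],[[0,0,0],[-25,0,0],0],[[0,0,0],[-25,0,0],0],[[0,0,0],[-18,0,0],0],[[0,0,0],[-14,0,0],0],[[0,0,0],[-11,0,0],0],[[0,0,0],[-10,0,0],0],[[0,0,0],[-9,0,0],0],[[0,0,0],[-8,0,0],0],[[0,0,0],[-8,0,0],0]]' | egrep 'ee_pos|contact'
for i in 1 2 3 4; do python3 -m crank '[[[0,0,0],[1,0,0],0],[[0,0,0],[1,0,0],0],[[0,0,0],[2,0,0],0],[[0,0,0],[2,0,0],0]]' | egrep 'ee_pos|contact'; done
```

```text
ee_pos: [0.6295, 0.1075, 0.1855]
contact_force: [-1.7, -0.2, 1.2]
ee_pos: [0.6302, 0.1074, 0.1855]
contact_force: [-7.8, -1.1, 5.2]
ee_pos: [0.6309, 0.1074, 0.1853]
contact_force: [-13.7, -0.3, 9.2]
ee_pos: [0.6316, 0.1073, 0.1853]
contact_force: [-18.6, 0.6, 13.2]
ee_pos: [0.6322, 0.1073, 0.1853]
contact_force: [-24.4, 0.0, 18.8]
```

```bash
python3 -m crank '[[[0,0,0],[-4,0,0],0],[[0,0,0],[-8,0,0],0],[[0,0,0],[-20,0,0],0],[[0,0,0],[-50,0,0],0],[[0,0,0],[-80,0,-30],0],[[0,0,0],[-100,0,-70],0],[[0,0,0],[-200,0,-150],0],[[0,0,0],[-200,0,-150],0],[[0,0,0],[-200,0,-150],0],[[0,0,0],[-200,0,-150],0],[[0,0,0],[-200,0,-150],0],[[0,0,0],[-200,250,-150],0],[[0,0,0],[-200,250,-150],0],[[0,0,0],[-200,250,-150],0],[[0,0,0],[-200,250,-150],0],[[0,0,0],[-200,250,-150],0],[[0,0,0],[-200,250,-150],0],[[0,0,0],[-200,250,-150],0],[[0,0,0],[-200,250,-150],0],[[0,0,0],[-200,250,-150],0]]'
python3 meas.py t8
python3 - <<'E'
import cv2,numpy as np
p=cv2.imread('pics/t8.png'); a=cv2.resize(p[115:165,245:365],None,fx=6,fy=6,interpolation=cv2.INTER_CUBIC)
b=cv2.resize(p[105:245,190:460],(720,280)); cv2.imwrite('pics/t8c.png',np.vstack([a,b]))
E
```

```text
t: 23.58
ee_pos: [0.4121, -0.1208, 0.3348]
orientation: [0.998, -0.056, -0.0, -0.001]
contact_force: [-0.3, 0.3, 0.5]
opening: -0.0003
finger_force: 0.0
boot 144 [0.6743 0.1023] 0.0319
bellows 89 [ 0.6583 -0.0265] 0.0301
[ 0.41206892 -0.11983154  0.33488414] [-0.29397434 -0.53882957  0.0331202 ]
```

View pics/t8c.png

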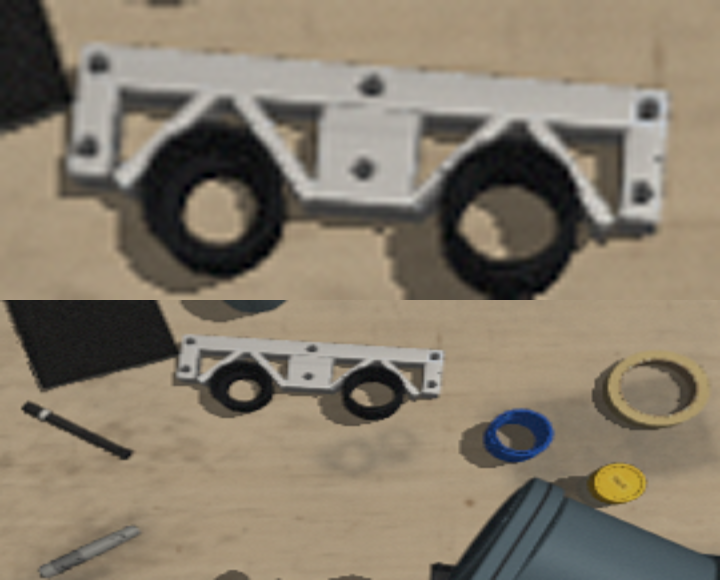

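The boot is home, measured within 1 mm of its seat. The bellows measures about 3 mm short, so I'll measure it again without the dark mask.

Run:
```python
from h import *
o=np.array([.6679,.0383]); X=np.array([.994,-.110]); Y=np.array([.110,.994])
D=[optics.camera('top')[1] for _ in range(8)]; P=cloud('top',np.median(D,0))
w=P[110:165,245:365].reshape(-1,3)
t=w[(w[:,2]>.024)&(w[:,2]<.036)]
c,wh,an=cv2.minAreaRect(t[:,:2].astype(np.float32)); print('rail',np.round(c,4),np.round(wh,4),an)
for n,z,s in(('boot',.044,.065),('bellows',.066,-.065)):
    a=w[(abs(w[:,2]-z)<.006)]; q=(a[:,:2]-o)@np.c_[X,Y]; q=q[abs(q[:,1]-s)<.045]; 
    c,r=cv2.minEnclosingCircle(q.astype(np.float32)); print(n,len(q),np.round(c,4),round(r,4),np.round([np.percentile(q,1,0),np.percentile(q,99,0)],4).tolist(), 'z',np.median(a[:,2]))
    far=q[q[:,0]>c[0]]; 
    # tilt of rim
    A=np.c_[q,np.ones(len(q))]; zz=w[(abs(w[:,2]-z)<.006)][:,2]; zz=zz[abs(((w[(abs(w[:,2]-z)<.006)][:,:2]-o)@Y)-s)<.045]
    print('slope',np.linalg.lstsq(A,zz,rcond=None)[0])
p=cv2.imread('pics/t8.png')
k=cv2.inRange(p,(0,0,0),(60,60,60))[110:190,245:365]
n,l,st,_=cv2.connectedComponentsWithStats(k)
for i in range(1,n):
    if st[i,4]>150:
        print(st[i])
```

```text
rail [0.6853 0.0361] [0.262  0.0964] 83.51029205322266
boot 166 [-0.0005  0.0647] 0.0318 [[-0.0316, 0.0339], [0.0298, 0.0947]] z 0.04335299134141013
slope [-1.14684311e-03 -7.72767299e-05  4.31799993e-02]
bellows 74 [-0.0021 -0.0646] 0.0286 [[-0.0275, -0.0917], [0.0259, -0.0382]] z 0.06549971182307007
slope [0.00215788 0.00622927 0.06513634]
[  0   0  12  27 224]
[ 22  25  26  26 377]
[ 72  26  26  29 365]
```

```bash
cat > m2.py <<'E'
from h import *
o=np.array([.6679,.0383]); R=np.array([[.994,.110],[-.110,.994]])
I,D=zip(*[optics.camera('top') for _ in range(6)])
P=cloud('top',np.median(D,0)); p=np.mean(I,0)
def rep(tag,p):
    g=cv2.resize(p.max(2).astype(np.float32),None,fx=4,fy=4,interpolation=cv2.INTER_CUBIC)
    for n,z,s in(('boot',.043,.065),('bellows',.066,-.065)):
        h,w=g.shape; v,u=np.mgrid[:h,:w]; uv=np.c_[(u.ravel()+.5)/4-.5,(v.ravel()+.5)/4-.5]
        q=(plane('top',uv,z)[:,:2]-o)@R; q=q.reshape(h,w,2)
        m=(g<85)&(np.hypot(q[...,0],q[...,1]-s)<.045)
        k,l,st,_=cv2.connectedComponentsWithStats(m.astype(np.uint8)); i=1+st[1:,4].argmax(); e=q[l==i]
        print(tag,n,'far',e[:,0].max().round(4),'near',e[:,0].min().round(4),'y',e[:,1].min().round(4),e[:,1].max().round(4))
rep('now',p)
for n,z in(('boot',.0435),('bellows',.0655)):
    w=P[110:180,245:365].reshape(-1,3); w=w[abs(w[:,2]-z)<.008]; q=(w[:,:2]-o)@R
    q=q[abs(q[:,1]-(.065 if n=='boot' else -.065))<.04]; c,r=cv2.minEnclosingCircle(q.astype(np.float32)); print(n,len(q),c,r)
E
python3 m2.py
python3 - <<'E'
exec(open('m2.py').read().split('rep(\'now')[0].replace("for _ in range(6)","for _ in range(1)"))
# same measure on the first picture, bellows at its first spot, as a check of bias
p=cv2.imread('pics/top0.png').astype(float); g=cv2.resize(p.max(2).astype(np.float32),None,fx=4,fy=4,interpolation=cv2.INTER_CUBIC)
for z,c0 in((.043,(.48,.11)),(.066,(.4624,-.1023))):
    h,w=g.shape; v,u=np.mgrid[:h,:w]; q=plane('top',np.c_[(u.ravel()+.5)/4-.5,(v.ravel()+.5)/4-.5],z)[:,:2].reshape(h,w,2)
    m=(g<85)&(np.hypot(q[...,0]-c0[0],q[...,1]-c0[1])<.045); k,l,st,_=cv2.connectedComponentsWithStats(m.astype(np.uint8)); e=q[l==1+st[1:,4].argmax()]
    print(e.min(0),e.max(0),(e.min(0)+e.max(0))/2)
E
```

```text
now boot far 0.0401 near -0.0418 y 0.0201 0.1099
now bellows far 0.0338 near -0.0441 y -0.1089 -0.0211
boot 174 (-0.000669797183945775, 0.06449666619300842) 0.03178694099187851
bellows 158 (-0.0007983719697222114, -0.0654091015458107) 0.03070572018623352
[0.44431981 0.07721463] [0.5110696  0.14837741] [0.4776947  0.11279602]
[ 0.4265555  -0.13303846] [ 0.49171603 -0.06533299] [ 0.45913576 -0.09918573]
```

With the full crop, the bellows' x in the V-stop frame is -0.8 mm and the boot's is -0.7 mm. That leaves the bellows perhaps 1 mm short, so I'll give it one more firm axial push.

```bash
python3 -m crank '[[[0,0,0],[162,-120,50],0],[[0,0,0],[162,-120,50],0],[[0,0,0],[162,-120,50],0],[[0,0,0],[162,-120,50],0],[[0,0,0],[162,-120,50],0],[[0,0,0],[162,-120,50],0],[[0,0,0],[162,-120,50],0],[[0,0,0],[162,-120,80],0],[[0,0,0],[162,-120,110],0],[[0,0,0],[162,-120,135],0],[[0,0,0],[162,-120,148],0],[[0,0,0],[162,-120,152],0],[[0,0,0],[162,-120,152],0]]' | egrep 'ee_pos|contact'
python3 -m crank '[[[0,0,0],[8,0,0],0],[[0,0,0],[14,0,0],0],[[0,0,0],[18,0,0],0],[[0,0,0],[21,0,0],0],[[0,0,0],[23,0,0],0],[[0,0,0],[25,0,0],0],[[0,0,0],[26,0,0],0],[[0,0,0],[27,0,0],0],[[0,0,0],[28,0,0],0],[[0,0,0],[28,0,0],0]]' | egrep 'ee_pos|contact'
for i in 1 2 3 4 5 6; do python3 -m crank '[[[0,0,0],[1,0,0],0],[[0,0,0],[1,0,0],0],[[0,0,0],[2,0,0],0],[[0,0,0],[2,0,0],0]]' | egrep 'ee_pos|contact'; done
```

```text
ee_pos: [0.5848, -0.0191, 0.1833]
contact_force: [-1.5, -0.4, -0.5]
ee_pos: [0.6137, -0.0215, 0.1837]
contact_force: [0.1, 0.2, 0.2]
ee_pos: [0.615, -0.0216, 0.1834]
contact_force: [-3.0, 0.7, 1.2]
ee_pos: [0.6158, -0.0217, 0.1829]
contact_force: [-8.3, 0.8, 2.8]
ee_pos: [0.6166, -0.0217, 0.1824]
contact_force: [-12.2, -0.7, 2.8]
ee_pos: [0.6176, -0.0216, 0.1819]
contact_force: [-14.7, 1.4, 2.6]
ee_pos: [0.6183, -0.0215, 0.1814]
contact_force: [-19.9, 1.6, 6.0]
ee_pos: [0.6189, -0.0215, 0.1813]
contact_force: [-26.7, 2.1, 11.7]
```

The force profile starts at the same place and rises the same way up to 27 N, so the bellows is against hard faces. I'll retreat and do a last check.

```bash
python3 -m crank '[[[0,0,0],[-4,0,0],0],[[0,0,0],[-9,0,0],0],[[0,0,0],[-20,0,0],0],[[0,0,0],[-50,0,0],0],[[0,0,0],[-70,0,-30],0],[[0,0,0],[-100,0,-70],0],[[0,0,0],[-180,150,-150],0],[[0,0,0],[-180,150,-150],0],[[0,0,0],[-180,150,-150],0],[[0,0,0],[-180,150,-150],0],[[0,0,0],[-180,150,-150],0],[[0,0,0],[-180,150,-150],0],[[0,0,0],[-180,150,-150],0],[[0,0,0],[-180,150,-150],0],[[0,0,0],[-180,150,-150],0]]'; python3 m2.py | tail -2
python3 - <<'E'
from h import *
p,d=look('top','t9'); cv2.imwrite('pics/t9c.png',cv2.resize(p[115:175,245:365,::-1],None,fx=6,fy=6,interpolation=cv2.INTER_CUBIC))
E
```

```text
t: 29.55
ee_pos: [0.4306, -0.1516, 0.3332]
orientation: [0.999, -0.054, -0.0, -0.0]
contact_force: [0.2, 0.7, 0.0]
opening: -0.0002
finger_force: 0.0
boot 174 (-0.00043956455192528665, 0.06474411487579346) 0.03187335655093193
bellows 159 (-0.00119854009244591, -0.06554335355758667) 0.030620550736784935
```

View pics/t9c.png

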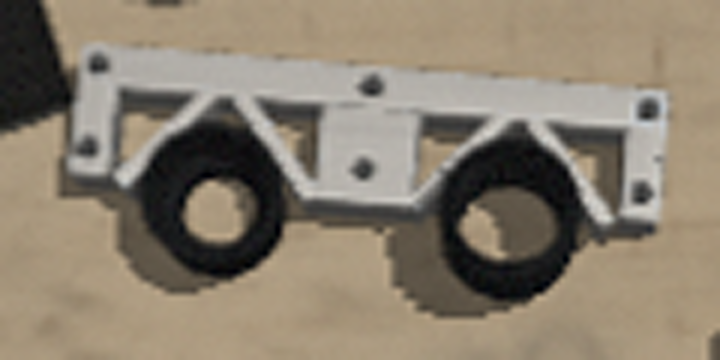

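Both parts stand upright in their notches, the boot at crop (213,205) and the bellows at (510,220). The 27 N push did not move the bellows. I'm handing in.

```bash
python3 -c "
from rig import ticket
print(ticket.close_job())"
```

```text
the job is handed in; nothing more can be done
None
```

The job is handed in at about 30 s: the short boot stands upright in the left notch and the tall bellows in the right, both pressed firmly home (the bellows measured about 2 mm short, but a 27 N push did not move it), and the robot never touched the jar, tape roll, pen light or punch.

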